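# Sound the depth of a thrown pot

### The arm

A 6-joint arm with a two-finger parallel gripper is mounted at the origin on the work surface. World frame = base frame: x ahead of the robot, y to its left, z up, the work surface at z = 0. Lengths are in m, angles in rad, forces in N, time in s.
With the tool pointing down it reaches from about 0.35 to 0.775 m from the base axis. Payload 7.3 kg.
Tool frame: the origin (TCP) lies on the front face of the gripper's body, between the roots of the fingers; the fingertips stand 66 mm ahead of it and the grasp point (between the pads) lies 47 mm ahead of it; z points along the fingers, y is the direction in which the jaws open and shut (so a half turn about z gives the same grasp; the last joint's range is limited). The gripper opens to 92 mm and grips with 3 to 60 N. Pads are 19 mm wide; open, the fingers measure 130 mm over their backs; the gripper's body (75 mm by 190 mm) begins 47 mm behind the grasp point.
Start: joints at [-1.276, 0.342, 1.524, -0, 1.275, -0.146], TCP at [0.224, -0.475, 0.292] pointing down, gripper open.
Joint ranges: [-2.53, 2.53], [-0.77, 2.02], [0.04, 2.7], [-1, 4.14], [0.28, 2.66], [-3.11, 3.11]. Speed limits (rad/s): [2.57, 2.57, 3.14, 3.14, 3.14, 3.14].

### API

Orientations are given as [roll, pitch, yaw] about the fixed x, y, z axes, in that order (R = Rz(yaw) Ry(pitch) Rx(roll)).
In Python, from cell import observe, read_camera, hand_in, search_frame, tip_of gives the robot as it stands. The module is installed in compiled form; this text tells all that it offers.
- The arm moves only by the tool apply_moves, never from a script. Its argument "motion" is a list of rows, each an object with "offset": the shift along the tool's x, y, z in mm, a list of three; "rotation": the turn, a rotation vector about the tool's x, y, z in rad, a list of three. In form: [{"offset": [x, y, z], "rotation": [rx, ry, rz]}, ...]. A call has 1 to 12 rows; each row shifts and turns the pose as measured when the row begins, along the tool's axes as they then stand; what a row does not reach is not made up. A row lasts 1/12 s, in which the tool goes at most 41.7 mm and 7.16 degrees, less where a joint would pass 70% of its speed; a pose out of reach is approached as far as the arm can. A call with a gripper value outside its range is refused whole. "grip" is the closure, from 0 (fully open) to 1 (shut), set as the call begins (left out, the last holds). The fingers move at their own pace and stop on an object; "grip_force" is the grip in N (left out, the last holds). Time passes only in rows, so rows that do not move let the fingers close. It gives the time, the measured TCP pose, the force and the opening at its end, in the units of the state.
- observe(): the state, without advancing time (a new reading comes with each control period).
- read_camera(name): name is "scene" or "top" or "wrist"; returns a dict with "img" (480x640x3 uint8, red, green, blue), "camera_matrix" (3x3 intrinsics, pixels), "R" (3x3) and "t" (3): a world point X has camera coordinates R X + t; the wrist camera has in their place "tool_from_camera" (4x4, takes a point from camera to tool coordinates, whose origin is the TCP and whose axes are the flange's). Camera axes: x right, y down, z forward; pixel columns grow to the right and rows downward; lengths in m; the calibration is good to about 2 mm. The wrist camera is an equidistant fisheye: a pixel r from the principal point sees the ray r / f radians off the axis. A picture is of the moment at which its call begins: read the wrist's pose just before it. There is no depth.
- hand_in(): hands the job in, once; it reports no verdict.
Trained networks look in a picture, given as the dict that the camera call returned (one of the last four; its "shot" number tells which), for a name from the list of things; names that differ only in an ending like _2 or _b are one class to them, and where a whole thing is asked for, a point or a joint stands for the part that bears it (a point fixed in the world has none). Each returns a list of dicts, best first, with "score" (0 to 1); they miss things now and then, are a little off and sometimes report something else, mostly with a low value. They report only what shows in the picture. A call takes as long as a camera call. They do not tell look-alikes from the thing itself.
- search_frame(query, picture): "location" ([x, y, z] in m, in world coordinates, good to about 4 mm: the middle of the surface that is visible of it).
- tip_of(query, picture): "location" ([x, y, z] in m, in world coordinates, good to about 4 mm: a listed point, or the origin of a listed thing).
The state is a dict: "time": time; "qpos": joint angles; "qvel": joint speeds; "joint_efforts": joint torques, N m; "tool_pos": TCP position; "tool_rot": TCP orientation; "contact_force": force on the tool from outside, world axes, zero at the start; "torque": the same for the moment, N m; "opening": finger opening in m.
Only numpy, scipy, OpenCV 4.12 (cv2) and the standard library are available. Lean on these libraries where they do the work, as an engineer would, in place of code of your own. Each camera call takes 0.05 s, during which the arm holds its last target.

### The job

Take the wooden depth gauge off its rest and measure the pot on the square bat: lay the gauge's crossbar flat across the middle of the pot's rim with its rod inside, and push the rod down until it stands on the pot's floor. The clay is soft, so press gently, do not touch either pot with the gripper, and leave the gauge standing there with the rod bottomed out so the depth can be read; disturb nothing else on the table.

Things in the scene. Friction and masses are not known exactly. Their poses are not given: they have to be found in the camera images.
- gauge: depth gauge: plain wooden crossbar 160 x 36 x 20 mm (x, y, z) with a vertical rod through its middle; whole gauge 170 g. Origin: centre of the crossbar's underside, x along the bar, z up. It starts lying on its rest, underside 50 mm above the table. It must stay upright
- gauge_rod (a joint): how far the rod's tip stands out below the crossbar's underside, m (0 to 0.14; starts between 0.012 and 0.030). The rod slides stiffly: about 4 N along the rod moves it, and it stays where it is left, also when the gauge is carried by the rod's head
- rod_head (a point): middle of the rod's wooden head, a cylinder 24 mm across and 30 mm tall at the top of the rod, its axis vertical; the place to grip. The rod is aluminium, 10 mm across, with fine ring marks, and its tip lies 165 mm below this point
- rod_tip (a point): lower end of the rod, on its axis
- gauge_rest: fixed wooden rest: base 150 x 80 x 10 mm and two uprights to 50 mm height, 16 mm thick, 116 mm apart along its x, on which the crossbar lies. Origin at table height under its middle
- pot: the pot to be measured: soft grey clay, round, 116 mm across the rim, stuck on a 150 mm square plywood bat, fixed to the table. Origin: middle of the bat's underside; z up. Rim 137 mm above the table, wall 8 mm thick, inside at least 86 mm across all the way down.
- pot_rim (a point): centre of the pot's mouth, at the height of the rim. The thickness of the pot's clay floor is not known: the floor lies somewhere 80 to 115 mm below this point, flat and level, and must be found by touch. It is a hard stop for the rod (come down at 15 mm/s or slower); a knock or push of over 40 N spoils the clay
- pot_round: a like pot on a round bat 150 mm across, rim 137 mm above the table; not to be measured. Origin: middle of the bat's underside
- test_bowl: small clay bowl, 80 mm across, 42 mm tall, loose; leave alone. Origin under its middle
- trim_chuck: terracotta ring 70 mm across, 35 mm tall, loose; leave alone
- slip_jar: white closed jar 66 mm across, 95 mm tall, loose; leave alone
- wood_rib: flat wooden rib 90 x 50 x 8 mm, loose; leave alone
- glaze_brush: flat brush with a wooden handle lying on the table; leave alone
- turning_tool: loop-ended turning tool 165 mm long with a round wooden handle, lying on the table; leave alone
There are look-alikes about, which are no part of the job. Of the things like the gauge, leave any that is black; of the rest the smaller one is meant.

How it is judged:
At the end, for the whole second after the job is handed in: The gauge stands released and at rest across the pot on the square bat: crossbar upright (within 0.05 rad) with its underside at the rim (within 3 mm), rod within 20 mm of the middle of the mouth, and the rod's tip resting on the pot's clay floor (contact force between gauge_rod and pot above 0.05 N and horizontal distance between rod_tip and pot_rim below 0.02 m and z of rod_tip in the frame of pot_rim below -0.07 m and z of gauge in the frame of pot_rim between -0.003 and 0.003 m and angle between gauge's own z axis and vertical below 0.05 rad and linear speed of gauge below 0.01 m/s); the robot touches nothing.
It fails at once if the gauge pressed or struck the soft pot with more than 40 N (contact force between gauge and pot above 40 N).
It fails at once if the gripper or arm touched a pot (contact force between any of the arm, the fingers and pot above 1 N or contact force between any of the arm, the fingers and pot_round above 1 N).
It fails at once if the gauge bumped the other pot (contact force between gauge and pot_round above 3 N).
It fails at once if a bystander was disturbed (distance of any of test_bowl, trim_chuck, slip_jar, wood_rib, glaze_brush, turning_tool from where it was at the start of the episode above 0.02 m).
It also fails if it takes over 48 s, if anything falls off the work surface, if the arm or the gripper's body presses on something with over 40 N, if the wrist force passes 120 N, or if a joint passes its speed limit or range.

## Working session

There is one attempt and no reset: what is moved stays moved. The work goes in short steps, Python scripts to look and compute and a tool call to move; the robot and the scene stay as the last step left them, time stands still between calls to the robot, and variables do not carry over. Pictures are saved under pics/ and viewed, and the job is handed in when it is done.

Besides the shell and the picture viewer there is one more tool, called as a command line: name --argument value ..., lists and objects as JSON in quotes. apply_moves: Moves the arm, as the interface text tells. Its arguments: {"type":"object","properties":{"motion":{"type":"array"},"grip":{"type":"number"},"grip_force":{"type":"number"}},"required":["motion"]}

```bash
mkdir -p pics; python3 - <<'E'
from cell import *
import cv2,numpy as np
s=observe(); print({k:np.round(v,3).tolist() for k,v in s.items()})
for n in ["scene","top"]:
    p=read_camera(n); cv2.imwrite(f"pics/{n}0.png",p["img"][:,:,::-1])
    print(n,p["camera_matrix"].tolist(),np.round(p["R"],3).tolist(),np.round(p["t"],3).tolist())
    for q in ["gauge","rod_head","rod_tip","pot","pot_rim","pot_round","gauge_rest"]:
        for f in (tip_of,search_frame):
            try: print(q,f.__name__,[(np.round(d["location"],3).tolist(),round(d["score"],2)) for d in f(q,p)])
            except Exception as e: print(q,f.__name__,e)
E
```

```text
{'time': 0.0, 'qpos': [-1.276, 0.343, 1.525, -0.0, 1.275, -0.146], 'qvel': [-0.001, 0.001, -0.001, -0.001, -0.001, 0.001], 'joint_efforts': [-0.001, -43.125, -24.421, 0.072, 0.056, -0.0], 'tool_pos': [0.224, -0.474, 0.292], 'tool_rot': [-3.14, -0.0, 0.441], 'contact_force': [-0.711, 0.038, 0.58], 'torque': [0.019, 0.008, 0.023], 'opening': 0.092}
scene [[513.6699346749482, 0.0, 330.3579979825581], [0.0, 513.6699346749482, 238.19035333241249], [0.0, 0.0, 1.0]] [[-0.587, 0.81, -0.02], [0.434, 0.293, -0.852], [-0.684, -0.508, -0.523]] [0.223, -0.09, 1.723]
gauge call [([0.503, 0.28, 0.051], 0.92), ([0.298, 0.587, -0.003], 0.68), ([0.26, 0.225, -0.003], 0.56)]
gauge call [([0.265, 0.232, 0.025], 0.92), ([0.308, 0.587, 0.019], 0.67), ([0.506, 0.281, 0.07], 0.66)]
rod_head call [([0.294, 0.589, 0.166], 0.89), ([0.501, 0.278, 0.19], 0.87), ([0.257, 0.228, 0.23], 0.75), ([0.323, 0.449, 0.002], 0.19)]
rod_head call [([0.297, 0.588, 0.136], 0.79), ([0.267, 0.234, 0.189], 0.73), ([0.505, 0.28, 0.168], 0.61)]
rod_tip call [([0.257, 0.227, 0.003], 0.73), ([0.3, 0.588, 0.002], 0.67)]
rod_tip call 
[... 954 characters left out ...]
ll [([0.3, 0.583, 0.169], 0.73), ([0.499, 0.273, 0.207], 0.53), ([0.263, 0.224, 0.254], 0.5), ([0.686, 0.265, 0.034], 0.38)]
rod_tip call [([0.301, 0.585, -0.003], 0.76), ([0.502, 0.279, 0.052], 0.37)]
rod_tip call [([0.261, 0.222, 0.254], 0.76), ([0.302, 0.585, 0.165], 0.61), ([0.499, 0.278, 0.205], 0.47)]
pot call [([0.465, -0.282, 0.001], 0.82)]
pot call [([0.46, -0.277, 0.039], 0.84)]
pot_rim call [([0.461, -0.285, 0.14], 0.57)]
pot_rim call [([0.457, -0.278, 0.037], 0.84)]
pot_round call [([0.645, -0.06, 0.0], 0.63)]
pot_round call [([0.645, -0.056, 0.054], 0.77), ([0.343, 0.443, 0.019], 0.35)]
gauge_rest call [([0.499, 0.269, -0.0], 0.7)]
gauge_rest call [([0.486, 0.254, 0.009], 0.58)]
```

View pics/scene0.png

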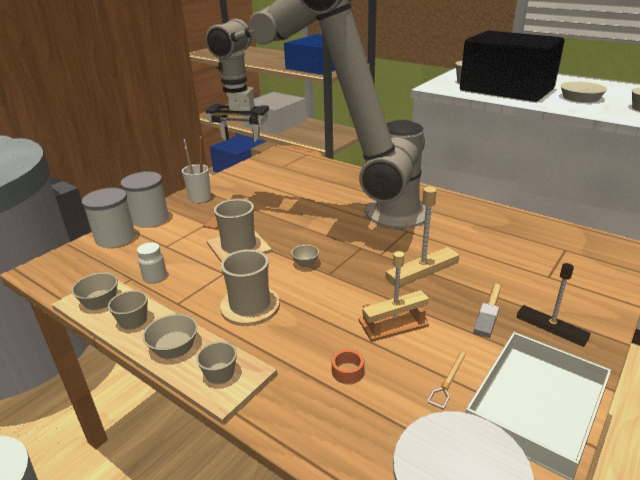

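View pics/top0.png

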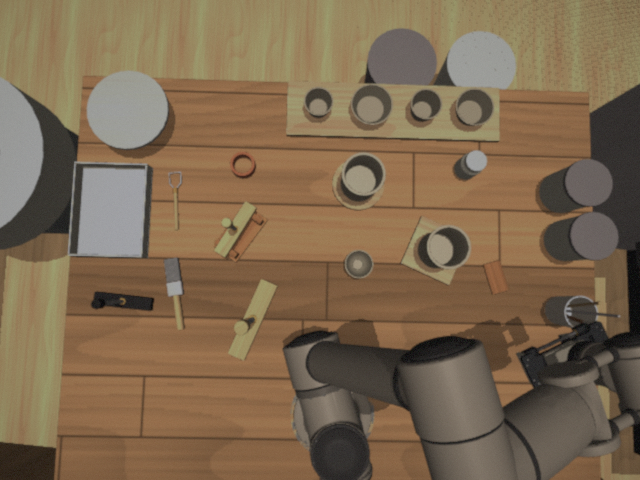

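Candidates (scene picture): black gauge at (555,310), a tall light gauge standing on the table at (427,235), and a short light gauge on the rest at (397,300). The black one is ruled out. Of the other two, the smaller one on the rest fits. I'll confirm it in a crop, with the estimated points overlaid.

```bash
cat > h.py <<'E'
import numpy as np,cv2
def proj(p,X):
    c=np.asarray(p["R"])@np.asarray(X)+np.asarray(p["t"]); u=np.asarray(p["camera_matrix"])@c; return u[:2]/u[2]
E
python3 - <<'E'
from cell import *
from h import *
out=[]
for n,c in (("scene",(330,160,480,350)),("top",(200,180,300,300)),("top",(390,200,490,300)),("scene",(190,190,290,280))):
    p=read_camera(n); im=p["img"][:,:,::-1].copy()
    x0,y0,x1,y1=c; k=4
    im=cv2.resize(im[y0:y1,x0:x1],None,fx=k,fy=k,interpolation=cv2.INTER_CUBIC)
    def dot(X,col):
        u=proj(p,X); cv2.circle(im,(int((u[0]-x0+.5)*k),int((u[1]-y0+.5)*k)),2,col,-1)
    dot([.501,.278,.193],(0,0,255)); dot([.502,.279,.07],(255,0,0)); dot([.502,.279,.208],(0,255,0))
    for a in np.linspace(0,2*np.pi,40): dot([.462+.058*np.cos(a),-.286+.058*np.sin(a),.137],(0,255,255))
    out.append(cv2.resize(im,(390,290) if 0 else None,fx=1,fy=1) if 0 else cv2.copyMakeBorder(im,0,max(0,0),0,0,cv2.BORDER_CONSTANT))
W=np.zeros((600,800,3),np.uint8)
for i,im in enumerate(out):
    s=min(400/im.shape[1],300/im.shape[0]); im=cv2.resize(im,None,fx=s,fy=s)
    r,c=divmod(i,2); W[r*300:r*300+im.shape[0],c*400:c*400+im.shape[1]]=im
cv2.imwrite("pics/c1.png",W)
E
```

```text
(no output)
```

View pics/c1.png

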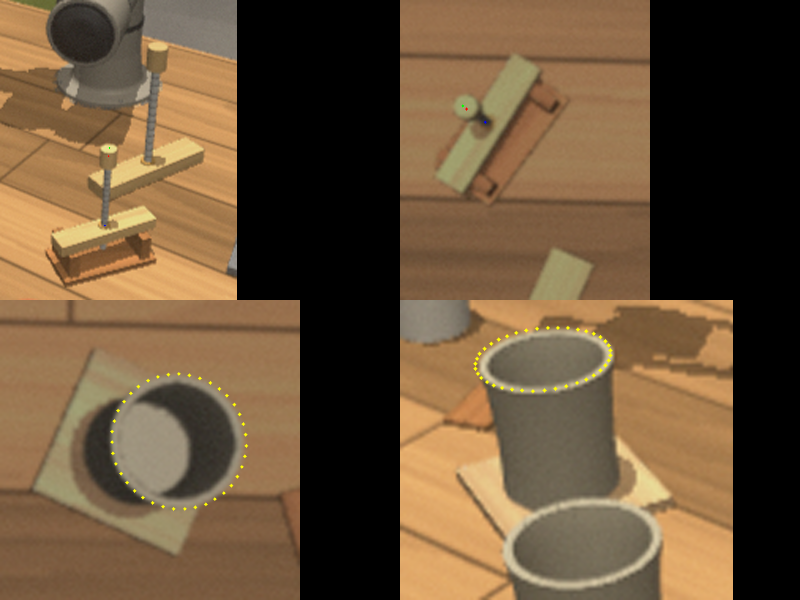

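The crop confirms it: the short light gauge on the rest is the one meant. The head estimate (0.501, 0.278) sits on the head, and the rim circle at (0.462, -0.286) fits in both views. Now I'll move.

apply_moves --motion '[{"offset": [31,-21,-3],"rotation": [0,0,0]},{"offset": [31,-21,-3],"rotation": [0,0,0]},{"offset": [31,-21,-3],"rotation": [0,0,0]},{"offset": [31,-21,-3],"rotation": [0,0,0]},{"offset": [31,-21,-3],"rotation": [0,0,0]},{"offset": [31,-21,-3],"rotation": [0,0,0]},{"offset": [31,-21,-3],"rotation": [0,0,0]},{"offset": [31,-21,-3],"rotation": [0,0,0]},{"offset": [31,-21,-3],"rotation": [0,0,0]},{"offset": [31,-21,-3],"rotation": [0,0,0]},{"offset": [31,-21,-3],"rotation": [0,0,0]},{"offset": [31,-21,-3],"rotation": [0,0,0]}]' --grip 0

```text
time: 2.7
tool_pos: [0.4594, -0.0781, 0.3289]
tool_rot: [3.137, -0.001, 0.427]
contact_force: [0.4, -0.1, -0.2]
opening: 0.0917
```

apply_moves --motion '[{"offset": [18,-30,0],"rotation": [0,0,0]},{"offset": [18,-30,0],"rotation": [0,0,0]},{"offset": [18,-30,0],"rotation": [0,0,0]},{"offset": [18,-30,0],"rotation": [0,0,0]},{"offset": [18,-30,0],"rotation": [0,0,0]},{"offset": [18,-30,0],"rotation": [0,0,0]},{"offset": [18,-30,0],"rotation": [0,0,0]},{"offset": [18,-30,0],"rotation": [0,0,0]},{"offset": [18,-30,0],"rotation": [0,0,0]},{"offset": [18,-30,0],"rotation": [0,0,0]},{"offset": [0,0,0],"rotation": [0,0,0]}]'

```text
time: 3.62
tool_pos: [0.5003, 0.2938, 0.3286]
tool_rot: [3.136, -0.007, 0.433]
contact_force: [-0.5, -0.6, -0.3]
opening: 0.0916
```

```bash
python3 - <<'E'
from cell import *
from h import *
s=observe(); print(np.round(s["tool_pos"],4),np.round(s["tool_rot"],4),np.round(s["qpos"],3))
p=read_camera("wrist"); cv2.imwrite("pics/w1.png",p["img"][:,:,::-1]); print(np.round(p["tool_from_camera"],3).tolist(),p["camera_matrix"])
for q in ["rod_head","gauge"]:
  print(q,[(np.round(d["location"],3).tolist(),round(d["score"],2)) for d in tip_of(q,p)])
E
```

```text
[0.5003 0.2938 0.3286] [ 3.1365 -0.0068  0.4328] [ 0.401  0.418  1.307 -0.005  1.41   1.54 ]
[[0.001, -0.958, -0.286, 0.078], [1.0, 0.001, 0.001, 0.0], [-0.001, -0.286, 0.958, -0.093], [0.0, 0.0, 0.0, 1.0]] [[371.64829954   0.         319.20301966]
 [  0.         371.64829954 236.79393556]
 [  0.           0.           1.        ]]
rod_head [([0.505, 0.279, 0.19], 0.63)]
gauge [([0.299, 0.586, -0.002], 0.9), ([0.504, 0.278, 0.054], 0.82), ([0.258, 0.227, -0.002], 0.76)]
```

View pics/w1.png

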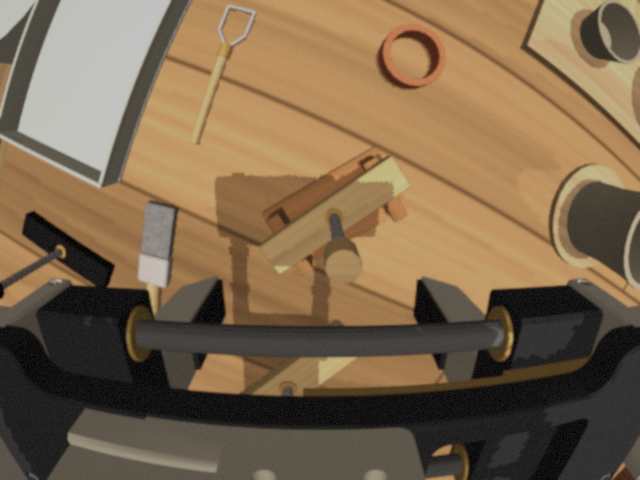

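The wrist picture shows the head at about (343,262). Its ray meets the head top at (0.502, 0.278), which agrees with the fixed cameras.

apply_moves --motion '[{"offset": [-4.5,15,0],"rotation": [0.005,-0.007,0]},{"offset": [0,0,0],"rotation": [0,0,0]},{"offset": [0,0,20],"rotation": [0,0,0]},{"offset": [0,0,20],"rotation": [0,0,0]},{"offset": [0,0,20],"rotation": [0,0,0]},{"offset": [0,0,10],"rotation": [0,0,0]},{"offset": [0,0,0],"rotation": [0,0,0]}]'

```text
time: 4.35
tool_pos: [0.5042, 0.2647, 0.2597]
tool_rot: [3.137, -0.004, 0.417]
contact_force: [-0.4, 0.7, 0.4]
opening: 0.0918
```

```bash
python3 - <<'E'
from cell import *
from h import *
s=observe(); print(np.round(s["tool_pos"],4),np.round(s["tool_rot"],4))
p=read_camera("wrist"); cv2.imwrite("pics/w2.png",p["img"][:,:,::-1])
print([(np.round(d["location"],3).tolist(),round(d["score"],2)) for d in tip_of("rod_head",p)])
E
```

```text
[0.5042 0.2647 0.2597] [ 3.1373 -0.0039  0.4167]
[([0.503, 0.279, 0.192], 0.69)]
```

View pics/w2.png

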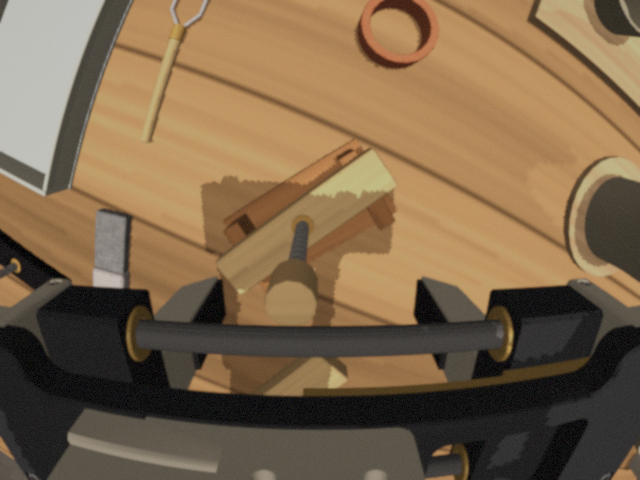

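The head is at (291,300), so the tool overshot sideways by about 13 mm. I'll correct that before going lower.

apply_moves --motion '[{"offset": [4.5,-13,0],"rotation": [0.004,-0.004,0]},{"offset": [0,0,0],"rotation": [0,0,0]},{"offset": [0,0,0],"rotation": [0,0,0]}]'

```text
time: 4.7
tool_pos: [0.5049, 0.2799, 0.265]
tool_rot: [-3.142, -0.008, 0.415]
contact_force: [0.4, 0.1, 0.5]
opening: 0.0917
```

apply_moves --motion '[{"offset": [-2.5,0,0],"rotation": [0,-0.008,0]},{"offset": [0,0,9],"rotation": [0,0,0]},{"offset": [0,0,8],"rotation": [0,0,0]},{"offset": [0,0,4],"rotation": [0,0,0]},{"offset": [0,0,0],"rotation": [0,0,0]},{"offset": [0,0,0],"rotation": [0,0,0]}]'

```text
time: 5.2
tool_pos: [0.5023, 0.2795, 0.2429]
tool_rot: [3.141, -0.001, 0.416]
contact_force: [-1.1, -0.1, -0.5]
opening: 0.0917
```

```bash
python3 - <<'E'
from cell import *
from h import *
s=observe(); print(np.round(s["tool_pos"],4),np.round(s["tool_rot"],4),np.round(s["qvel"],4))
p=read_camera("wrist"); cv2.imwrite("pics/w3.png",p["img"][:,:,::-1])
print([(np.round(d["location"],3).tolist(),round(d["score"],2)) for d in tip_of("rod_head",p)])
E
```

```text
[0.5023 0.2795 0.2429] [ 3.1414e+00 -9.0000e-04  4.1650e-01] [-0.0019  0.0097  0.0134 -0.0024 -0.008   0.0007]
[([0.504, 0.277, 0.192], 0.81)]
```

View pics/w3.png

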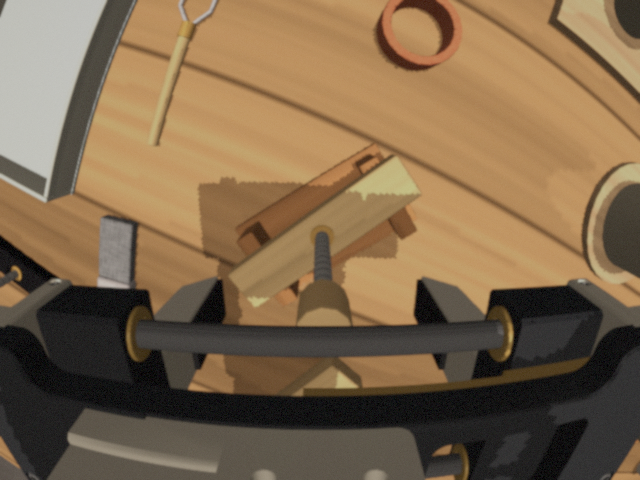

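The head is centred between the jaws at (325,310) and the pose is level. Closing now.

apply_moves --motion '[{"offset": [0,1,2],"rotation": [0,0,0]},{"offset": [0,0,0],"rotation": [0,0,0]},{"offset": [0,0,0],"rotation": [0,0,0]},{"offset": [0,0,0],"rotation": [0,0,0]},{"offset": [0,0,0],"rotation": [0,0,0]},{"offset": [0,0,0],"rotation": [0,0,0]},{"offset": [0,0,0],"rotation": [0,0,0]},{"offset": [0,0,0],"rotation": [0,0,0]}]' --grip 1 --grip_force 30

```text
time: 5.97
tool_pos: [0.5034, 0.2785, 0.242]
tool_rot: [3.141, -0.003, 0.416]
contact_force: [0.6, 0.1, -0.5]
opening: 0.0429
```

apply_moves --motion '[{"offset": [0,0,0],"rotation": [0,0,0]},{"offset": [0,0,0],"rotation": [0,0,0]},{"offset": [0,0,0],"rotation": [0,0,0]},{"offset": [0,0,0],"rotation": [0,0,0]},{"offset": [0,0,0],"rotation": [0,0,0]},{"offset": [0,0,0],"rotation": [0,0,0]}]'

```text
time: 6.47
tool_pos: [0.5035, 0.2785, 0.242]
tool_rot: [3.141, -0.004, 0.416]
contact_force: [0.6, 0.7, 0.0]
opening: 0.0235
```

apply_moves --motion '[{"offset": [0,0,-6],"rotation": [0,0,0]},{"offset": [0,0,-8],"rotation": [0,0,0]},{"offset": [0,0,-12],"rotation": [0,0,0]},{"offset": [0,0,-16],"rotation": [0,0,0]},{"offset": [0,0,-16],"rotation": [0,0,0]},{"offset": [0,0,-16],"rotation": [0,0,0]},{"offset": [0,0,-16],"rotation": [0,0,0]},{"offset": [0,0,-16],"rotation": [0,0,0]},{"offset": [0,0,-16],"rotation": [0,0,0]},{"offset": [0,0,-16],"rotation": [0,0,0]},{"offset": [0,0,-8],"rotation": [0,0,0]},{"offset": [0,0,0],"rotation": [0,0,0]}]'

```text
time: 7.47
tool_pos: [0.5011, 0.278, 0.3992]
tool_rot: [-3.141, 0.0, 0.417]
contact_force: [-0.3, -0.2, -2.1]
opening: 0.0235
```

```bash
python3 - <<'E'
from cell import *
from h import *
s=observe(); print(np.round(s["tool_pos"],4),np.round(s["tool_rot"],4),s["opening"],np.round(s["contact_force"],2))
p=read_camera("scene"); cv2.imwrite("pics/s2.png",p["img"][:,:,::-1])
for q in ["rod_head","rod_tip","gauge"]: print(q,[(np.round(d["location"],3).tolist(),round(d["score"],2)) for d in tip_of(q,p)])
E
```

```text
[0.5011 0.278  0.3992] [-3.1415e+00  4.0000e-04  4.1650e-01] 0.023461706496444468 [-0.34 -0.18 -2.09]
rod_head [([0.499, 0.279, 0.347], 0.76), ([0.298, 0.586, 0.168], 0.7), ([0.259, 0.228, 0.231], 0.67)]
rod_tip [([0.302, 0.588, -0.001], 0.67), ([0.5, 0.278, 0.185], 0.59), ([0.255, 0.227, 0.001], 0.55), ([0.693, 0.268, -0.0], 0.16)]
gauge [([0.503, 0.278, 0.209], 0.92), ([0.256, 0.225, -0.001], 0.86), ([0.298, 0.587, -0.003], 0.85)]
```

View pics/s2.png

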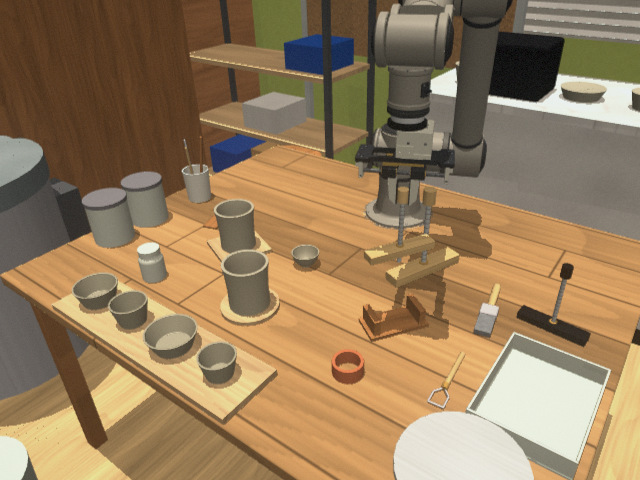

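It is held upright: tip near z 0.185, bar underside near 0.208, and the rest is empty at (393,318). Carrying it over now.

apply_moves --motion '[{"offset": [-5,9,0],"rotation": [0,0,0]},{"offset": [-10,18,0],"rotation": [0,0,0]},{"offset": [-13,25,0],"rotation": [0,0,0]},{"offset": [-13,25,0],"rotation": [0,0,0]},{"offset": [-13,25,0],"rotation": [0,0,0]},{"offset": [-13,25,0],"rotation": [0,0,0]},{"offset": [-13,25,0],"rotation": [0,0,0]},{"offset": [-13,25,0],"rotation": [0,0,0]},{"offset": [-13,25,0],"rotation": [0,0,0]},{"offset": [-13,25,0],"rotation": [0,0,0]},{"offset": [-13,25,0],"rotation": [0,0,0]},{"offset": [-13,25,0],"rotation": [0,0,0]}]'

```text
time: 8.67
tool_pos: [0.4731, -0.0489, 0.3847]
tool_rot: [-3.134, 0.029, 0.425]
contact_force: [1.0, -2.0, -1.9]
opening: 0.0232
```

apply_moves --motion '[{"offset": [-12,23,-2],"rotation": [-0.004,0.015,0]},{"offset": [-12,23,-2],"rotation": [-0.004,0.015,0]},{"offset": [-12,23,-2],"rotation": [0,0.005,0]},{"offset": [-12,23,-2],"rotation": [0,0,0]},{"offset": [-12,23,-2],"rotation": [0,0,0]},{"offset": [-11,22,-2],"rotation": [0,0,0]},{"offset": [-8,15,0],"rotation": [0,0,0]},{"offset": [-4,8,0],"rotation": [0,0,0]},{"offset": [0,0,0],"rotation": [0,0,0]},{"offset": [0,0,0],"rotation": [0,0,0]}]'

```text
time: 9.5
tool_pos: [0.4528, -0.246, 0.3882]
tool_rot: [-3.131, 0.005, 0.414]
contact_force: [0.1, 0.3, -1.9]
opening: 0.0235
```

apply_moves --motion '[{"offset": [-2,10,0],"rotation": [-0.006,0.003,0]},{"offset": [-3,15,0],"rotation": [-0.004,0.002,0]},{"offset": [-2,10,0],"rotation": [0,0,0]},{"offset": [-1,4,0],"rotation": [0,0,0]},{"offset": [0,0,0],"rotation": [0,0,0]},{"offset": [0,0,0],"rotation": [0,0,0]},{"offset": [0,0,0],"rotation": [0,0,0]}]'

```text
time: 10.08
tool_pos: [0.4629, -0.2857, 0.3874]
tool_rot: [-3.141, -0.0, 0.419]
contact_force: [-0.0, 0.2, -2.3]
opening: 0.0234
```

```bash
cat > look.py <<'E'
import sys
from cell import *
from h import *
s=observe(); print(round(s["time"],2),np.round(s["tool_pos"],4),np.round(s["tool_rot"],4),s["opening"],np.round(s["contact_force"],2))
out=[]
for n,c in (("scene",(150,100,350,280)),("top",(350,150,550,330))):
    p=read_camera(n); x0,y0,x1,y1=c
    out.append(cv2.resize(p["img"][y0:y1,x0:x1,::-1],None,fx=2,fy=2,interpolation=cv2.INTER_CUBIC))
    for q in ["rod_head","rod_tip","gauge","pot_rim"]: print(n,q,[(np.round(d["location"],3).tolist(),round(d["score"],2)) for d in tip_of(q,p) if d["location"][1]<0.1])
cv2.imwrite(sys.argv[1],np.hstack(out))
E
python3 look.py pics/l1.png
```

```text
10.08 [ 0.4629 -0.2857  0.3874] [-3.1408e+00 -1.0000e-04  4.1900e-01] 0.023428760421727996 [-0.02  0.15 -2.27]
scene rod_head [([0.459, -0.289, 0.337], 0.65)]
scene rod_tip [([0.464, -0.288, 0.174], 0.63)]
scene gauge [([0.462, -0.286, 0.198], 0.77), ([0.416, -0.065, -0.004], 0.51)]
scene pot_rim [([0.464, -0.286, 0.138], 0.97)]
top rod_head [([0.42, -0.061, 0.001], 0.57)]
top rod_tip []
top gauge [([0.462, -0.282, 0.195], 0.78), ([0.39, -0.46, -0.004], 0.7)]
top pot_rim [([0.462, -0.284, 0.142], 0.61)]
```

View pics/l1.png

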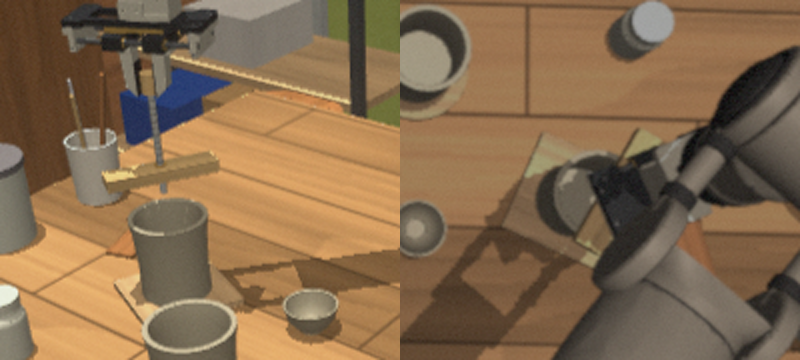

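The scene crop shows the gauge upright above the mouth, with the tip at (165,188) over the mouth at (170,220). The networks put both tip and rim at (0.463, -0.287). Descending.

apply_moves --motion '[{"offset": [0,0,5],"rotation": [0,0,0]},{"offset": [0,0,5],"rotation": [0,0,0]},{"offset": [0,0,5],"rotation": [0,0,0]},{"offset": [0,0,5],"rotation": [0,0,0]},{"offset": [0,0,5],"rotation": [0,0,0]},{"offset": [0,0,5],"rotation": [0,0,0]},{"offset": [0,0,5],"rotation": [0,0,0]},{"offset": [0,0,3],"rotation": [0,0,0]},{"offset": [0,0,1.5],"rotation": [0,0,0]},{"offset": [0,0,0],"rotation": [0,0,0]}]'

```text
time: 11.42
tool_pos: [0.4624, -0.2854, 0.3425]
tool_rot: [-3.139, 0.001, 0.419]
contact_force: [-0.7, 0.2, -2.4]
opening: 0.0234
```

apply_moves --motion '[{"offset": [0,0,1.2],"rotation": [0,0,0]},{"offset": [0,0,1.2],"rotation": [0,0,0]},{"offset": [0,0,1.2],"rotation": [0,0,0]},{"offset": [0,0,1.2],"rotation": [0,0,0]},{"offset": [0,0,1.2],"rotation": [0,0,0]},{"offset": [0,0,1.2],"rotation": [0,0,0]},{"offset": [0,0,1.2],"rotation": [0,0,0]},{"offset": [0,0,1.2],"rotation": [0,0,0]},{"offset": [0,0,1.2],"rotation": [0,0,0]},{"offset": [0,0,1.2],"rotation": [0,0,0]},{"offset": [0,0,1.2],"rotation": [0,0,0]},{"offset": [0,0,1.2],"rotation": [0,0,0]}]'

```text
time: 12.42
tool_pos: [0.4627, -0.2857, 0.3286]
tool_rot: [3.141, -0.0, 0.419]
contact_force: [-2.0, 0.5, 4.3]
opening: 0.0238
```

The bar has met the rim: force is +4.3 N and the rod has begun to slide. Pushing on, with at least 50 mm still to go before the floor.

apply_moves --motion '[{"offset": [0,0,1.5],"rotation": [0,0,0]},{"offset": [0,0,2],"rotation": [0,0,0]},{"offset": [0,0,2],"rotation": [0,0,0]},{"offset": [0,0,2],"rotation": [0,0,0]},{"offset": [0,0,2],"rotation": [0,0,0]},{"offset": [0,0,2],"rotation": [0,0,0]},{"offset": [0,0,2],"rotation": [0,0,0]},{"offset": [0,0,2],"rotation": [0,0,0]},{"offset": [0,0,2],"rotation": [0,0,0]},{"offset": [0,0,2],"rotation": [0,0,0]},{"offset": [0,0,2],"rotation": [0,0,0]},{"offset": [0,0,2],"rotation": [0,0,0]}]'

```text
time: 13.42
tool_pos: [0.4625, -0.2856, 0.305]
tool_rot: [3.139, -0.001, 0.419]
contact_force: [-2.8, 1.2, 3.3]
opening: 0.0234
```

```bash
python3 look.py pics/l2.png
```

```text
13.42 [ 0.4625 -0.2856  0.305 ] [ 3.1389e+00 -1.4000e-03  4.1900e-01] 0.02337121008578605 [-2.79  1.16  3.32]
scene rod_head [([0.459, -0.289, 0.255], 0.44)]
scene rod_tip []
scene gauge [([0.461, -0.284, 0.143], 0.72)]
scene pot_rim [([0.467, -0.284, 0.138], 0.71)]
top rod_head []
top rod_tip []
top gauge []
top pot_rim [([0.463, -0.284, 0.137], 0.72)]
```

View pics/l2.png

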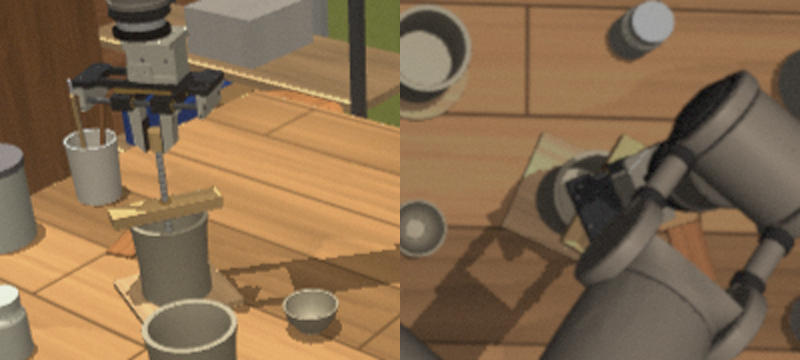

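The bar lies on the rim at (165,208) and the rod is sliding at a steady force. Continuing.

apply_moves --motion '[{"offset": [0,0,2],"rotation": [0,0,0]},{"offset": [0,0,2],"rotation": [0,0,0]},{"offset": [0,0,2],"rotation": [0,0,0]},{"offset": [0,0,2],"rotation": [0,0,0]},{"offset": [0,0,2],"rotation": [0,0,0]},{"offset": [0,0,2],"rotation": [0,0,0]},{"offset": [0,0,2],"rotation": [0,0,0]},{"offset": [0,0,2],"rotation": [0,0,0]},{"offset": [0,0,2],"rotation": [0,0,0]},{"offset": [0,0,2],"rotation": [0,0,0]},{"offset": [0,0,2],"rotation": [0,0,0]},{"offset": [0,0,1],"rotation": [0,0,0]}]'

```text
time: 14.92
tool_pos: [0.4628, -0.2857, 0.2824]
tool_rot: [3.136, -0.003, 0.419]
contact_force: [-1.3, 1.1, 3.7]
opening: 0.0234
```

apply_moves --motion '[{"offset": [0,0,1],"rotation": [0.003,-0.002,0]},{"offset": [0,0,1],"rotation": [0.002,-0.001,0]},{"offset": [0,0,1],"rotation": [0,0,0]},{"offset": [0,0,1],"rotation": [0,0,0]},{"offset": [0,0,1],"rotation": [0,0,0]},{"offset": [0,0,1],"rotation": [0,0,0]},{"offset": [0,0,1],"rotation": [0,0,0]},{"offset": [0,0,1],"rotation": [0,0,0]}]'

```text
time: 15.58
tool_pos: [0.4629, -0.286, 0.2738]
tool_rot: [3.14, 0.0, 0.419]
contact_force: [-1.2, 0.5, 3.8]
opening: 0.0231
```

apply_moves --motion '[{"offset": [0,0,1],"rotation": [0,0,0]},{"offset": [0,0,1],"rotation": [0,0,0]},{"offset": [0,0,1],"rotation": [0,0,0]},{"offset": [0,0,1],"rotation": [0,0,0]},{"offset": [0,0,1],"rotation": [0,0,0]},{"offset": [0,0,1],"rotation": [0,0,0]}]'

```text
time: 16.08
tool_pos: [0.4629, -0.286, 0.2672]
tool_rot: [3.14, 0.0, 0.419]
contact_force: [-1.6, 1.1, 3.9]
opening: 0.0234
```

apply_moves --motion '[{"offset": [0,0,1],"rotation": [0,0,0]},{"offset": [0,0,1],"rotation": [0,0,0]},{"offset": [0,0,1],"rotation": [0,0,0]},{"offset": [0,0,1],"rotation": [0,0,0]},{"offset": [0,0,1],"rotation": [0,0,0]},{"offset": [0,0,1],"rotation": [0,0,0]}]'

```text
time: 16.58
tool_pos: [0.4629, -0.2861, 0.2605]
tool_rot: [3.14, 0.0, 0.419]
contact_force: [-1.5, 1.2, 3.4]
opening: 0.0231
```

apply_moves --motion '[{"offset": [0,0,1],"rotation": [0,0,0]},{"offset": [0,0,1],"rotation": [0,0,0]},{"offset": [0,0,1],"rotation": [0,0,0]},{"offset": [0,0,1],"rotation": [0,0,0]},{"offset": [0,0,1],"rotation": [0,0,0]}]'

```text
time: 17.0
tool_pos: [0.4629, -0.2861, 0.2549]
tool_rot: [3.14, 0.0, 0.419]
contact_force: [-1.4, 1.2, 3.3]
opening: 0.0231
```

apply_moves --motion '[{"offset": [0,0,1],"rotation": [0,0,0]},{"offset": [0,0,1],"rotation": [0,0,0]},{"offset": [0,0,1],"rotation": [0,0,0]},{"offset": [0,0,1],"rotation": [0,0,0]},{"offset": [0,0,1],"rotation": [0,0,0]}]'

```text
time: 17.42
tool_pos: [0.4631, -0.2862, 0.2505]
tool_rot: [3.139, -0.0, 0.419]
contact_force: [-4.1, 3.2, 15.9]
opening: 0.0236
```

Force has jumped to 15.9 N and the tool has slowed, which reads as the floor. One check that it is a hard stop.

apply_moves --motion '[{"offset": [0,0,0.6],"rotation": [0,0,0]},{"offset": [0,0,0.4],"rotation": [0,0,0]}]'

```text
time: 17.58
tool_pos: [0.4631, -0.2861, 0.2506]
tool_rot: [3.138, -0.001, 0.419]
contact_force: [-2.5, 0.8, 5.2]
opening: 0.0235
```

apply_moves --motion '[{"offset": [0,0,1],"rotation": [0,0,0]},{"offset": [0,0,1],"rotation": [0,0,0]},{"offset": [0,0,1],"rotation": [0,0,0]}]'

```text
time: 17.83
tool_pos: [0.4631, -0.286, 0.2505]
tool_rot: [3.136, -0.002, 0.419]
contact_force: [-2.5, 3.0, 10.6]
opening: 0.0234
```

```bash
python3 look.py pics/l3.png
```

```text
17.83 [ 0.4631 -0.286   0.2505] [ 3.1364e+00 -2.0000e-03  4.1900e-01] 0.02340610391198418 [-2.48  3.01 10.57]
scene rod_head [([0.459, -0.288, 0.2], 0.58)]
scene rod_tip []
scene gauge [([0.462, -0.286, 0.139], 0.74)]
scene pot_rim [([0.461, -0.284, 0.138], 0.74)]
top rod_head []
top rod_tip []
top gauge []
top pot_rim [([0.462, -0.285, 0.139], 0.66)]
```

View pics/l3.png

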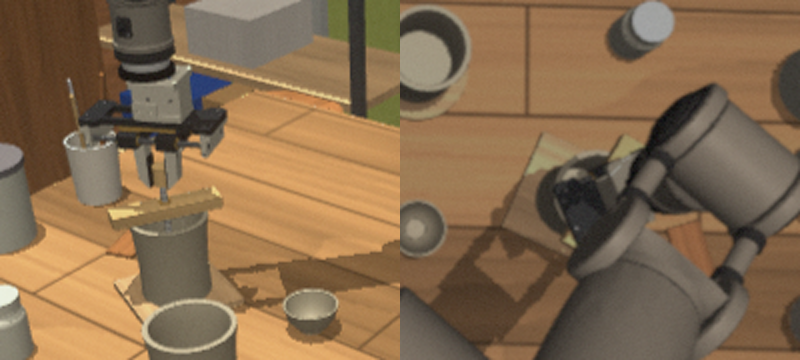

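It is a hard stop at TCP z 0.2505, depth about 101 mm. Releasing.

apply_moves --motion '[{"offset": [0,0,0],"rotation": [0,0,0]},{"offset": [0,0,0],"rotation": [0,0,0]},{"offset": [0,0,0],"rotation": [0,0,0]},{"offset": [0,0,0],"rotation": [0,0,0]},{"offset": [0,0,0],"rotation": [0,0,0]},{"offset": [0,0,0],"rotation": [0,0,0]},{"offset": [0,0,0],"rotation": [0,0,0]},{"offset": [0,0,0],"rotation": [0,0,0]},{"offset": [0,0,0],"rotation": [0,0,0]},{"offset": [0,0,0],"rotation": [0,0,0]},{"offset": [0,0,0],"rotation": [0,0,0]}]' --grip 0

```text
time: 19.25
tool_pos: [0.4634, -0.286, 0.2484]
tool_rot: [3.138, -0.002, 0.419]
contact_force: [0.7, -0.1, -0.1]
opening: 0.09
```

apply_moves --motion '[{"offset": [0,0,-4],"rotation": [0,0,0]},{"offset": [0,0,-8],"rotation": [0,0,0]},{"offset": [0,0,-12],"rotation": [0,0,0]},{"offset": [0,0,-15],"rotation": [0,0,0]},{"offset": [0,0,-15],"rotation": [0,0,0]},{"offset": [0,0,-15],"rotation": [0,0,0]},{"offset": [0,0,-15],"rotation": [0,0,0]},{"offset": [0,0,-15],"rotation": [0,0,0]},{"offset": [0,0,-15],"rotation": [0,0,0]},{"offset": [0,0,-8],"rotation": [0,0,0]},{"offset": [0,0,0],"rotation": [0,0,0]},{"offset": [0,0,0],"rotation": [0,0,0]}]'

```text
time: 20.25
tool_pos: [0.4625, -0.2852, 0.3832]
tool_rot: [3.134, -0.004, 0.419]
contact_force: [0.1, 0.9, -0.5]
opening: 0.0916
```

```bash
python3 look.py pics/l4.png; python3 - <<'E'
from cell import *
from h import *
p=read_camera("wrist"); cv2.imwrite("pics/w4.png",p["img"][:,:,::-1])
print(observe()["qvel"].__abs__().max() if hasattr(observe()["qvel"],"max") else observe()["qvel"])
for q in ["rod_head","gauge","pot_rim"]: print(q,[(np.round(d["location"],3).tolist(),round(d["score"],2)) for d in tip_of(q,p)])
E
```

```text
20.25 [ 0.4625 -0.2852  0.3832] [ 3.1336 -0.0039  0.419 ] 0.09161288208478169 [ 0.07  0.93 -0.48]
scene rod_head [([0.458, -0.286, 0.2], 0.62)]
scene rod_tip [([0.462, -0.285, 0.14], 0.2)]
scene gauge [([0.46, -0.283, 0.136], 0.9)]
scene pot_rim [([0.462, -0.286, 0.135], 0.93)]
top rod_head []
top rod_tip []
top gauge [([0.461, -0.287, 0.136], 0.77)]
top pot_rim [([0.461, -0.286, 0.139], 0.9)]
0.002138225883359262
rod_head []
gauge [([0.459, -0.287, 0.139], 0.58)]
pot_rim [([0.464, -0.28, 0.134], 0.83)]
```

View pics/l4.png

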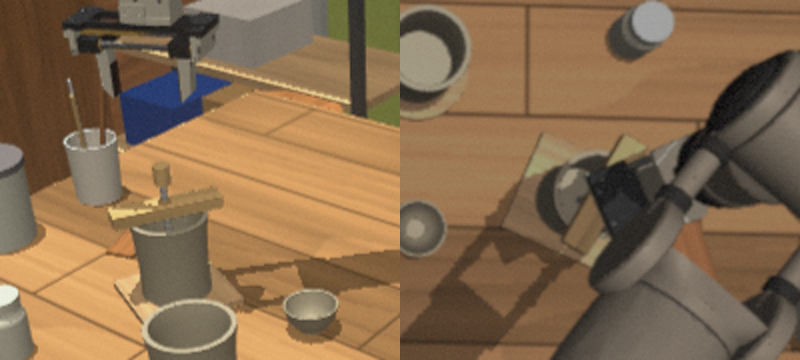

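View pics/w4.png

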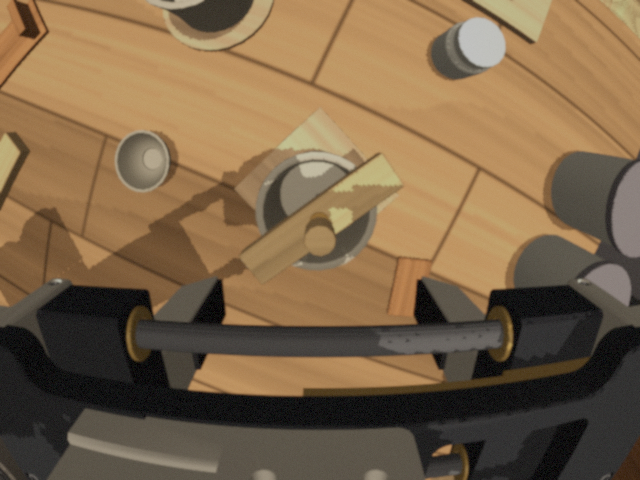

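The gauge stands free: bar flat across the mouth, head at (320,236) in the wrist picture, and the gripper well clear. Handing in.

```bash
python3 -c "
from cell import *
print(hand_in())"
```

```text
the job is handed in; nothing more can be done
None
```

I took the short light-wood gauge off its rest and laid its crossbar across the pot on the square bat. I then pushed the rod down until it hit a hard stop, let go, backed away and handed in at about 20 s of the 48 s allowed.

- **Floor contact:** the rod slid at a steady 3–4 N reading, then the force jumped to 15.9 N. The tool did not go below z = 0.2505 when pressed again. That puts the pot's floor about 101 mm below the rim. The highest force I read was 15.9 N, against the 40 N limit. I could only read force at the end of each move, so a brief higher peak would not have shown.
- **Position after release:** the networks put the crossbar's underside at z 0.136–0.139 m, against a rim at 0.137 m, and within about 7 mm of the middle of the mouth. The gripper was about 180 mm above the rim. In the pictures the gauge stands upright and flat on the rim.
- **Rest of the table:** nothing near the pot looked moved in the last pictures. I did not compare each bystander with its starting position, and the tools on the far side were outside those last views.
- **Not checked directly:** no camera can see the rod's tip inside the pot. That it still rests on the floor after release is inferred from the hard stop and the rod's stiff slide.
- **What went wrong:** the tool overshot by about 13 mm sideways while approaching the gauge. I corrected this from the wrist camera before going lower, and nothing was touched.

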